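# Run the washed ramekins through the worktop steriliser

## Robot

A 6-joint arm with a two-finger parallel gripper is mounted at the origin on a cart in front of the work surface, level with it; the furniture and walls round the work are solid. World frame = base frame: x ahead of the robot, y to its left, z up, the work surface at z = 0. Lengths are in mm, angles in rad, forces in N, time in s.
With the tool pointing down it reaches from about 425 to 1125 mm from the base axis. Payload 14.9 kg.
Tool frame: the origin (TCP) lies midway between the tips of the shut fingers; the grasp point (between the pads) lies arm.pinch_z behind it (arm.pinch_z is the distance from the TCP to the grasp point, in mm); z points along the fingers, y is the line along which they close (so a half turn about z gives the same grasp; the last joint's range is limited). The gripper opens to 91 mm and grips with 3 to 60 N. Pads are 32 mm wide; open, the fingers measure 118 mm over their backs; the gripper's body (76 mm by 178 mm) begins 60 mm behind the grasp point.
Start: joints at [-1.338, 0.379, 1.734, -0, 1.028, -0.033], TCP at [183.872, -675.432, 213.932] pointing down, gripper open.
Joint ranges: [-2.77, 2.77], [-0.74, 2.19], [0, 2.66], [-1.06, 4.2], [0.31, 2.87], [-3.08, 3.08]. Speed limits (rad/s): [1.89, 1.89, 2.39, 3.14, 3.14, 3.14].

## Interface

Orientations are given as a unit quaternion [w, x, y, z].
In Python, from rig import arm gives the robot as it stands.
- The arm moves only by the tool jog_arm, never from a script. Its argument "targets" is a list of rows, each a list of 7 numbers: the turn, a rotation vector about the tool's x, y, z in rad, then the shift along the tool's x, y, z in cm, then the opening, from -1 (shut) to 1 (fully open). A call has 1 to 5 rows; each row is the pose to reach, as a shift and turn from the pose commanded when the call began, along the tool's axes at that moment; what a row does not reach only later rows make up. A row lasts 1/8 s, in which the tool goes at most 62.5 mm and 10.7 degrees, less where a joint would pass 70% of its speed; a pose out of reach is approached as far as the arm can. A call with a gripper value outside its range is refused whole. The fingers move at their own pace and stop on an object; "force" is the grip in N (left out, the last holds). Time passes only in rows, so rows that repeat a pose let the fingers close. It gives the time, the measured TCP pose, the force, the opening and the grip force at its end, in the units of the state.
- arm.state(): the state, without advancing time (a new reading comes with each control period).
- arm.get_image(name): name is "scene" or "side" or "wrist"; returns a dict with "pixels" (384x512x3 uint8, red, green, blue), "range_z" (384x512 float32, mm along the optical axis (not along the pixel's ray), 0 where there is no reading), "mtx" (3x3 intrinsics, pixels), "rvec" (rotation vector, rad) and "tvec" (3), from world to camera coordinates, as OpenCV has them; the wrist camera has in their place "T_tool_cam" (4x4, takes a point from camera to tool coordinates, whose origin is the TCP and whose axes are the flange's). Camera axes: x right, y down, z forward; pixel columns grow to the right and rows downward; lengths in mm; the calibration is good to about 2 mm. The wrist camera is an equidistant fisheye: a pixel r from the principal point sees the ray r / f radians off the axis. A picture is of the moment at which its call begins: read the wrist's pose just before it.
- arm.hand_in(): hands the job in; it is judged then, once.
The state is a dict: "clock": time; "qpos": joint angles; "joint_vel": joint speeds; "effort": joint torques, N m; "ee_pos": TCP position; "orientation": TCP orientation; "wrist_force": force on the tool from outside, world axes, zero at the start; "wrist_torque": the same for the moment, N m; "finger_gap": finger opening in mm; "finger_force": force on a finger pad.
Only numpy, scipy, OpenCV 4.12 (cv2) and the standard library are available. Lean on these libraries where they do the work, as an engineer would, in place of code of your own. Each camera call takes 0.05 s, during which the arm holds its last target. There are 200 camera calls.

## Task

Put the washed ramekins into the worktop UV steriliser and start it. First turn its lamp switch off, because the lamp must never be on while the drawer is open; then press the drawer front so that the push latch lets go and it springs ajar, pull the drawer right out, stand every loose ramekin upright on its floor, and push the drawer in until the latch catches and it stays shut by itself. Only then turn the lamp back on, and leave the other things on the worktop and the cold hob where they stand.

Things in the scene. Friction and masses are not known exactly. Their poses are not given: they have to be found in the camera images.
- steriliser: White box-shaped worktop appliance, fixed: 200 mm deep (x), 240 wide (y), 115 high. Origin: centre of its underside, on the worktop; its -x axis points out of its front toward the robot, y to the left, z up; turned up to 0.1 rad. A grey drawer closes its front; a black rotary switch stands on its top near the front left corner.
- drawer (a joint): How far the drawer is out along the steriliser's -x, m. About 0: shut, held by the push-push latch, cannot be pulled. Press it in past -0.004 (9 N; stop at -0.006) and take the hand away: a spring ejects it to 0.045-0.075. It then slides freely (friction 1.5 N) to 0.170, fully out. To latch: push in past -0.004 and let go (spring from 0.045 on, 3 to 9 N); less deep, it springs out again.
- drawer_front (a point): Point on the flat outer face of the drawer front, mid-width, 75 mm above the worktop; moves with the drawer. The face is upright, 236 mm wide, from 12 to 106 mm above the worktop, outward normal the steriliser's -x. Press it here. Each full press and release changes the latch over: shut to sprung open, open to shut.
- drawer_top (a point): Middle of the upper edge of the drawer front, 106 mm above the worktop, in the middle of its 18 mm thickness. With the drawer ajar the front can be pinched here from above, one finger before and one behind it (the gap behind, to the steriliser, is 8 mm plus the joint's value), and pulled.
- drawer_in (a point): Middle of the drawer's floor, 34 mm above the worktop; moves with the drawer; axes as the steriliser's. The floor is 153 mm (x) by 200 mm (y), walled by the drawer front at -x (72 mm above the floor) and by 35 mm high sheet walls on the other sides. With the drawer fully out all of it lies in front of the steriliser.
- switch (a joint): Rotary lamp switch, rad: 0 is off, 1.05 (60 degrees) is on; turns clockwise seen from above to switch on; stops at both ends. An over-centre spring (at most about 0.07 N m) throws it to the nearer end when let go.
- switch_grip (a point): Point on the switch's upright axis at half the height of its bar grip, 143 mm above the worktop; turns with the switch. The bar is 13 mm thick, 46 long, its foot 127 and its top 155 mm above the worktop; its length is this point's x axis. Off: the bar lies along the steriliser's x, its white-lined end to the front; on: 60 degrees clockwise from there.
- ramekin_1: Small plain glazed dish, 66 mm across the rim, 55 mm across the foot, 34 mm high, wall and floor about 5 mm thick with a slight taper, about 0.14 kg; may be absent. Origin: centre of its underside; z up through the open top. Can be picked by the rim, one finger inside and one outside.
- ramekin_2: Small plain glazed dish, 66 mm across the rim, 55 mm across the foot, 34 mm high, wall and floor about 5 mm thick with a slight taper, about 0.14 kg; may be absent. Origin: centre of its underside; z up through the open top. Can be picked by the rim, one finger inside and one outside.
- ramekin_3: Small plain glazed dish, 66 mm across the rim, 55 mm across the foot, 34 mm high, wall and floor about 5 mm thick with a slight taper, about 0.14 kg; may be absent. Origin: centre of its underside; z up through the open top. Can be picked by the rim, one finger inside and one outside.
- ramekin_4: Small plain glazed dish, 66 mm across the rim, 55 mm across the foot, 34 mm high, wall and floor about 5 mm thick with a slight taper, about 0.14 kg; may be absent. Origin: centre of its underside; z up through the open top. Can be picked by the rim, one finger inside and one outside.
- kitchen_timer: Bystander: round white wind-up timer, 58 mm across, 42 mm high. Origin: centre of its underside.
- salt_drum: Bystander: white round seasoning drum, 47 mm across, 94 mm high. Origin: centre of its underside.
- pepper_drum: Bystander: dark round seasoning drum, 45 mm across, 88 mm high. Origin: centre of its underside.
- jar: Bystander: square glass spice jar with a metal cap, 46 x 46 x 96 mm. Origin: centre of its underside.

How it is judged (in metres and radians):
On the way, in this order (a step that is already met when the one before it is completed fails the run):
1. the lamp switch is off, with the drawer still shut (value of joint switch below 0.12 rad and value of joint drawer below 0.01 m), for 0.2 s.
2. the drawer is out, at least 140 mm (value of joint drawer above 0.14 m), for 0.2 s.
3. every ramekin stands upright on the drawer's floor, let go (x of ramekin_1 in the frame of drawer_in between -0.055 and 0.055 m and y of ramekin_1 in the frame of drawer_in between -0.08 and 0.08 m and z of ramekin_1 in the frame of drawer_in between -0.006 and 0.008 m and angle between each of ramekin_1, ramekin_2, ramekin_3, ramekin_4's own z axis and vertical below 0.15 rad and x of ramekin_2 in the frame of drawer_in between -0.055 and 0.055 m and y of ramekin_2 in the frame of drawer_in between -0.08 and 0.08 m and z of ramekin_2 in the frame of drawer_in between -0.006 and 0.008 m and x of ramekin_3 in the frame of drawer_in between -0.055 and 0.055 m and y of ramekin_3 in the frame of drawer_in between -0.08 and 0.08 m and z of ramekin_3 in the frame of drawer_in between -0.006 and 0.008 m and x of ramekin_4 in the frame of drawer_in between -0.055 and 0.055 m and y of ramekin_4 in the frame of drawer_in between -0.08 and 0.08 m and z of ramekin_4 in the frame of drawer_in between -0.006 and 0.008 m and contact force between the fingers and ramekin_1 below 0.3 N and contact force between the fingers and ramekin_2 below 0.3 N and contact force between the fingers and ramekin_3 below 0.3 N and contact force between the fingers and ramekin_4 below 0.3 N), for 0.3 s.
4. the drawer is shut, held by its latch alone, with nothing touching the steriliser (value of joint drawer below 0.005 m and contact force between the fingers and steriliser below 0.5 N and value of joint switch below 0.3 rad), for 0.6 s.
At the end, for the whole second after the job is handed in: Every ramekin present stands upright (within 0.15 rad) on the drawer's floor, at rest; the drawer is latched shut (within 5 mm) and the lamp switch is at its on stop (above 0.93 rad); the robot touches neither (all of step 3 and value of joint drawer between -0.003 and 0.005 m and contact force between the fingers and steriliser below 0.5 N and value of joint switch above 0.93 rad and linear speed of each of ramekin_1, ramekin_2, ramekin_3, ramekin_4 below 0.02 m/s).
It fails at once if the lamp is on while the drawer is open (value of joint switch above 0.5 rad and value of joint drawer above 0.012 m).
It fails at once if a bystander is pushed more than 40 mm or knocked over (distance of any of kitchen_timer, salt_drum, pepper_drum, jar from where it was at the start of the episode above 0.04 m or angle between any of kitchen_timer, salt_drum, pepper_drum, jar's own z axis and vertical above 0.5 rad).
Of ramekin_1, ramekin_2, ramekin_3, ramekin_4 only 2 to 4 are there at a start; the rules pass over those that are not, and their reading is None.
At some moment in a run one of ramekin_1, ramekin_2, ramekin_3, ramekin_4 may be knocked a few centimetres aside while the robot is not near it.
Once in a run the grip may slacken for a moment while it holds something.
It also fails if it takes over 210 s, if anything falls off the work surface, if the arm or the gripper's body presses on something with over 40 N, if the wrist force passes 120 N, or if a joint passes its speed limit or range.

## Working session

There is one attempt and no reset: what is moved stays moved. The work goes in short steps, Python scripts to look and compute and a tool call to move; the robot and the scene stay as the last step left them, time stands still between calls to the robot, and variables do not carry over. Pictures are saved under pics/ and viewed, at most 14 in all, crops included, and the job is handed in when it is done.

Besides the shell and the picture viewer there is one more tool, called after ">>>" as name([rows], argument=value, ...), one row to a line, values as JSON. jog_arm: Moves the arm, as the interface text tells. Its arguments: {"type":"object","properties":{"targets":{"type":"array","items":{"type":"array","items":{"type":"number"}}},"force":{"type":"number"}},"required":["targets"]}

```bash
ls; mkdir -p pics
python3 - <<'E'
from rig import arm
import cv2,numpy as np
print(arm.state(), arm.pinch_z)
for n in("scene","side"):
    d=arm.get_image(n); cv2.imwrite(f"pics/{n}0.png",d["pixels"][:,:,::-1]); np.savez(f"{n}0.npz",**d)
    print(n,d["mtx"],d["rvec"],d["tvec"])
d=arm.get_image("wrist");print(d["T_tool_cam"],d["mtx"])
E
```

```text
pics
{'clock': 0.0, 'qpos': array([-1.33825046e+00,  3.79451943e-01,  1.73476349e+00, -1.76406042e-05,
        1.02848634e+00, -3.32957433e-02]), 'joint_vel': array([ 0.00107914, -0.0009577 , -0.00036692, -0.00028158, -0.00051201,
        0.00130903]), 'effort': array([-2.27642253e-03, -7.63733196e+01, -4.34371448e+01,  6.49661548e-02,
        4.24968184e-02, -9.00410055e-05]), 'ee_pos': array([ 183.80889664, -675.03388816,  213.26648173]), 'orientation': array([-5.51059835e-04,  9.91178272e-01,  1.32534240e-01, -6.26715847e-05]), 'wrist_force': array([ 0.39579542, -0.85067111,  0.35100333]), 'wrist_torque': array([ 0.074617  , -0.01023689,  0.04075193]), 'finger_force': 0.0, 'finger_gap': 91.35786214929044} 18.8
scene [[425.49124064   0.         261.69497538]
 [  0.         425.49124064 194.17582981]
 [  0.           0.           1.        ]] [ 2.49071552 -0.69669384  0.18935629] [-405.02049914  458.80910542 1013.07198531]
side [[349.73643333   0.         255.33120371]
 [  0.         349.73643333 193.5029942 ]
 [  0.           0.           1.        ]] [ 2.18715135 -0.45423424  0.19244871] [-440.44493819  327.0394175   768.35170305]
[[-8.58732737e-04 -9.60704383e-01 -2.77572245e-01  7.83980800e+01]
 [ 9.99999365e-01 -6.22501114e-04 -9.39188439e-04  4.65491732e-01]
 [ 7.29493418e-04 -2.77572875e-01  9.60704308e-01 -1.71488641e+02]
 [ 0.00000000e+00  0.00000000e+00  0.00000000e+00  1.00000000e+00]] [[297.31863964   0.         248.65042776]
 [  0.         297.31863964 186.09850081]
 [  0.           0.           1.        ]]
```

View pics/scene0.png

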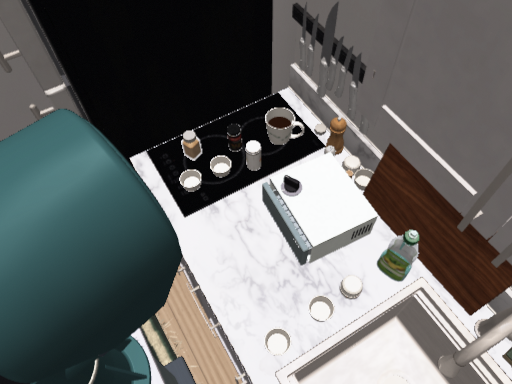

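View pics/side0.png

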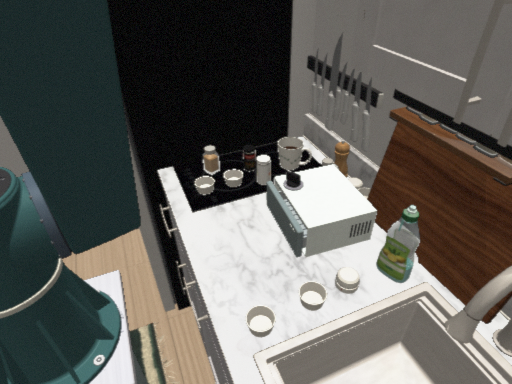

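The scene view shows four ramekins: two on the hob at (190,180) and (221,166), two by the sink at (320,308) and (277,342). The timer is at (351,287), the steriliser top at about (320,200) with the switch at (291,184). The jar and both drums stand on the hob.

```bash
cat > h.py <<'E'
import numpy as np,cv2
from scipy.spatial.transform import Rotation as R
def cloud(d):
    v,u=np.mgrid[:384,:512]; z=d["range_z"].astype(float); K=d["mtx"]
    p=np.stack([(u-K[0,2])/K[0,0]*z,(v-K[1,2])/K[1,1]*z,z],-1)
    M=cv2.Rodrigues(d["rvec"])[0]
    w=(p-d["tvec"].ravel())@M; w[z<=0]=np.nan; return w
def fitcirc(P):
    A=np.c_[2*P,np.ones(len(P))]; s=np.linalg.lstsq(A,(P**2).sum(1),rcond=None)[0]
    return s[:2],np.sqrt(s[2]+s[:2]@s[:2])
def blobs(w,lo,hi,box=(300,1200,-900,900),minpx=8):
    m=(w[...,2]>lo)&(w[...,2]<hi)&(w[...,0]>box[0])&(w[...,0]<box[1])&(w[...,1]>box[2])&(w[...,1]<box[3])
    n,l,st,c=cv2.connectedComponentsWithStats(m.astype(np.uint8))
    return [(c[i],w[l==i]) for i in range(1,n) if st[i,4]>=minpx]
E
python3 - <<'E'
from h import *
np.set_printoptions(precision=1,suppress=True)
for n in("scene","side"):
    d=np.load(n+"0.npz"); w=cloud(d); print(n)
    for c,P in blobs(w,108,121,minpx=200):
        print("top",c,len(P),np.median(P[:,2]),cv2.minAreaRect(P[:,:2].astype(np.float32)))
    for c,P in blobs(w,135,165,minpx=5): print("high",c,len(P),P.mean(0),P.min(0),P.max(0))
    for lo,hi in((24,45),(80,105)):
      for c,P in blobs(w,lo,hi,minpx=12):
        (x,y),r=cv2.minEnclosingCircle(P[:,:2].astype(np.float32)); print(lo,c,len(P),(round(x),round(y)),round(r),P[:,2].max())
E
```

```text
scene
top [200.8  98.5] 608 114.37624085448724 ((635.32568359375, 604.4927978515625), (33.599578857421875, 668.955078125), 87.62675476074219)
top [323.8 199.7] 5329 116.15137024580963 ((726.7061767578125, 100.53762817382812), (242.6396026611328, 203.17660522460938), 85.46855163574219)
top [435.2 236.3] 631 114.65353235169847 ((902.69970703125, -126.16127014160156), (10.392252922058105, 431.87286376953125), 1.6247498989105225)
high [198.8  90.3] 1478 [617.1 604.4 150.1] [300.2 574.  135. ] [969.8 614.  165. ]
high [309.9  70.8] 118 [953.2 492.8 152.6] [931.  461.8 135.2] [970.5 536.  164.8]
high [321.2  90.1] 64 [935.  404.1 150.4] [929.  394.2 135.3] [949.1 421.9 164.8]
high [333.   90.6] 33 [967.2 385.5 147.2] [964.9 372.5 135.2] [971.2 399.3 162.7]
high [343.8 101.2] 75 [967.1 330.1 149.1] [964.1 308.3 135.2] [970.8 360.  165. ]
high [355.2 116.4] 70 [956.  260.4 152. ] [930.1 244.6 136. ] [970.2 274.7 164.6]
high [339.  120.2] 31 [914.5 281.5 139.6] [903.6 267.4 135. ] [927.9 292.5 147.6]
high [375.2 134.8] 204 [962.  174.6 150.9] [931.5 125.  135. ] [971.4 219.  164.9]
high [442.
[... 4262 characters left out ...]
0 [275.8 137.9] 1750 (636, 382) 404 104.98813095041895
80 [291.7 145.3] 293 (799, 403) 59 103.60162029217949
80 [209.6 150.2] 107 (515, 497) 21 103.84018741069306
80 [248.6 149. ] 98 (646, 454) 23 96.42077793742186
80 [263.3 160.7] 146 (660, 358) 25 102.46299471226686
80 [336.2 166.2] 12 (865, 234) 12 90.55108452608548
80 [275.  183.8] 21 (628, 207) 23 104.68195099392223
80 [285.5 214.5] 342 (607, 105) 114 104.98924682513614
80 [387.3 198.9] 316 (894, 25) 66 104.94769587366551
80 [340.5 225.4] 463 (718, -17) 100 104.89684965645384
80 [454.1 253.2] 840 (903, -194) 106 104.97313048136596
80 [397.9 252.7] 246 (797, -142) 36 104.85990941394341
80 [507.1 296.7] 45 (909, -343) 8 104.68364282732647
```

```bash
cat >> h.py <<'E'
def down(psi): # tool x at angle psi, z down
    c,s=np.cos(psi),np.sin(psi); return R.from_matrix([[c,s,0],[s,-c,0],[0,0,-1]])
def cur(arm):
    s=arm.state(); q=s["orientation"]; return s["ee_pos"],R.from_quat([q[1],q[2],q[3],q[0]])
def plan(arm,*wps,step=250,ang=0.8,start=None):
    "waypoints (x,y,z,psi_deg); prints per call the row (rotvec, shift cm) to repeat"
    p,r=start or cur(arm)
    for x,y,z,a in wps:
        t=np.array([x,y,z],float); rt=down(np.radians(a)); rv=(r.inv()*rt).as_rotvec()
        n=int(np.ceil(max(np.linalg.norm(t-p)/step,np.linalg.norm(rv)/ang,.01))); p0,r0=p,r
        for i in range(1,n+1):
            p2=p0+(t-p0)*i/n; r2=r0*R.from_rotvec(rv*i/n)
            v=(r.inv()*r2).as_rotvec(); d=r.inv().apply(p2-p)/10
            print(np.round(v,3).tolist(),np.round(d,2).tolist(),"rows>=%.1f"%max(np.linalg.norm(p2-p)/62.5,np.linalg.norm(v)/.187)); p,r=p2,r2
        print("->",x,y,z,a)
    return p,r
E
python3 - <<'E'
from h import *
from rig import arm
plan(arm,(666,166,240,115.5))
E
```

```text
[-0.0, -0.0, -0.438] [17.16, -17.12, -0.65] rows>=3.9
[-0.0, -0.0, -0.438] [22.79, -8.24, -0.65] rows>=3.9
[-0.0, -0.0, -0.438] [24.14, 2.19, -0.66] rows>=3.9
[-0.0, -0.0, -0.438] [20.94, 12.21, -0.66] rows>=3.9
-> 666 166 240 115.5
```

>>> jog_arm([
  [0,0,-0.438,17.16,-17.12,-0.65,1],
  [0,0,-0.438,17.16,-17.12,-0.65,1],
  [0,0,-0.438,17.16,-17.12,-0.65,1],
  [0,0,-0.438,17.16,-17.12,-0.65,1],
  [0,0,-0.438,17.16,-17.12,-0.65,1],
], force=25)

```text
clock: 0.78
ee_pos: [305.6, -462.5, 220.4]
orientation: [-0.0, 0.938, 0.346, 0.0]
wrist_force: [0.8, -0.6, 0.2]
finger_gap: 90.9
finger_force: 0.0
```

>>> jog_arm([
  [0,0,-0.438,22.79,-8.24,-0.65,1],
  [0,0,-0.438,22.79,-8.24,-0.65,1],
  [0,0,-0.438,22.79,-8.24,-0.65,1],
  [0,0,-0.438,22.79,-8.24,-0.65,1],
  [0,0,-0.438,22.79,-8.24,-0.65,1],
])

```text
clock: 1.4
ee_pos: [426.2, -253.1, 227.1]
orientation: [0.0, 0.84, 0.542, 0.0]
wrist_force: [-0.7, -0.7, 0.1]
finger_gap: 91.1
finger_force: 0.0
```

>>> jog_arm([
  [0,0,-0.438,24.14,2.19,-0.66,1],
  [0,0,-0.438,24.14,2.19,-0.66,1],
  [0,0,-0.438,24.14,2.19,-0.66,1],
  [0,0,-0.438,24.14,2.19,-0.66,1],
  [0,0,-0.438,24.14,2.19,-0.66,1],
])

```text
clock: 2.02
ee_pos: [546.8, -43.3, 233.5]
orientation: [0.0, 0.703, 0.711, 0.0]
wrist_force: [-0.1, -0.4, -0.6]
finger_gap: 91.0
finger_force: 0.0
```

>>> jog_arm([
  [0,0,-0.438,20.94,12.21,-0.66,1],
  [0,0,-0.438,20.94,12.21,-0.66,1],
  [0,0,-0.438,20.94,12.21,-0.66,1],
  [0,0,-0.438,20.94,12.21,-0.66,1],
  [0,0,-0.438,20.94,12.21,-0.66,1],
])

```text
clock: 2.65
ee_pos: [667.1, 166.6, 239.7]
orientation: [0.0, 0.532, 0.847, 0.0]
wrist_force: [-0.3, -0.7, 0.9]
finger_gap: 91.5
finger_force: 0.0
```

```bash
cat >> h.py <<'E'
def wshot(arm,name=None):
    "wrist picture: returns pixels, world point cloud, and ray data"
    p,r=cur(arm); d=arm.get_image("wrist"); K=d["mtx"]; T=d["T_tool_cam"]
    v,u=np.mgrid[:384,:512]; x=(u-K[0,2])/K[0,0]; y=(v-K[1,2])/K[1,1]; th=np.hypot(x,y)+1e-9
    dirs=np.stack([x/th*np.sin(th),y/th*np.sin(th),np.cos(th)],-1)
    Rw=r.as_matrix()@T[:3,:3]; o=r.apply(T[:3,3])+p
    dw=dirs@Rw.T; z=d["range_z"].astype(float)
    w=o+dw*(z/np.clip(dirs[...,2],.05,None))[...,None]; w[z<=0]=np.nan
    if name: cv2.imwrite(f"pics/{name}.png",d["pixels"][:,:,::-1])
    return d["pixels"],w,o,dw
def onplane(o,dw,u,v,z):
    d=dw[int(round(v)),int(round(u))]; return o+d*(z-o[2])/d[2]
E
python3 - <<'E'
from h import *
from rig import arm
np.set_printoptions(precision=1,suppress=True)
px,w,o,dw=wshot(arm,"w1")
m=(w[...,2]>135)&(w[...,2]<165)&(np.hypot(w[...,0]-666,w[...,1]-166)<45)
P=w[m]; print(len(P),P.mean(0),P[:,2].max()); 
P=P[P[:,2]>150];print(len(P),P.mean(0),cv2.minAreaRect(P[:,:2].astype(np.float32)))
m=(w[...,2]>108)&(w[...,2]<121)&(abs(w[...,0]-727)<200); Q=w[m]
for x0 in range(0,220,20):
    q=Q[abs(Q[:,1]-x0)<3]; 
    if len(q)>3: print(x0,q[:,0].min(),q[:,0].max(),np.median(q[:,2]))
m=(w[...,2]>95)&(w[...,2]<109); Q=w[m]
for x0 in range(0,220,20):
    q=Q[abs(Q[:,1]-x0)<3]; 
    if len(q)>3: print("fr",x0,q[:,0].min(),q[:,0].max(),np.median(q[:,2]))
E
```

```text
715 [667.9 170.3 154.2] 158.35717321498058
670 [668.5 169.1 155. ] ((669.258544921875, 168.271240234375), (12.594048500061035, 45.465660095214844), 25.427207946777344)
0 632.7615397232802 727.305007435766 115.5762218175006
20 643.9572291610718 742.5591036382184 115.5413882660167
40 688.2929160882528 785.0730540321184 115.62741513954063
60 629.1291106621227 822.6239808681133 115.59598719895365
80 624.530375690554 826.3396341208799 115.58693248407525
100 625.9522351739844 738.3699982261678 115.58919881245674
120 610.0586564592138 776.7324778057457 115.51970451296108
140 607.8342570993601 767.3860726944176 115.76373379038034
160 609.1743208491381 831.1865625970361 115.79312938876848
180 609.1013584072299 832.6567256373842 115.86381340292752
200 611.3515635398753 834.8822414605444 115.74577463845566
fr 100 599.8551409522258 617.2080136326601 106.27871627949747
fr 120 601.5330379405526 619.1400199270946 106.30343584986696
fr 140 602.8882995802139 621.500321813119 106.28631550518256
fr 160 604.6216230157717 622.2594417399251 106.4318793256661
fr 180 605.977966641014 631.9204102028857 106.36225636056116
fr 200 607.58047752175 624.9530898535369 106.28811206150701
```

View pics/w1.png

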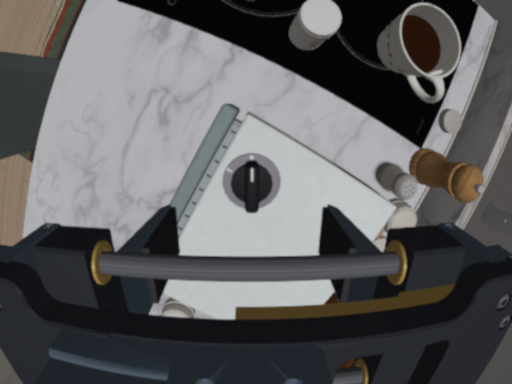

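The wrist view shows the switch bar at (251,185), on the steriliser top, turned to on, with the salt drum and mug well clear. I'll grip the bar, turn it about 58° counter-clockwise and let go.

Run:
```python
from h import *
from rig import arm
plan(arm,(669.3,168.3,131,115.5))
```

```text
[-0.001, 0.0, 0.002] [0.14, 0.44, 10.84] rows>=1.7
-> 669.3 168.3 131 115.5
```

>>> jog_arm([
  [0,0,0,0.14,0.35,5,0.2],
  [0,0,0,0.14,0.35,10.8,0.2],
  [0,0,0,0.14,0.35,10.8,0],
  [0,0,0,0.14,0.35,10.8,0],
  [0,0,0,0.14,0.35,10.8,-1],
], force=25)

```text
clock: 3.32
ee_pos: [669.4, 168.5, 135.0]
orientation: [0.001, 0.533, 0.846, 0.001]
wrist_force: [0.0, 0.3, 0.3]
finger_gap: 44.3
finger_force: 0.0
```

>>> jog_arm([
  [0,0,0,0,0,0,-1],
  [0,0,0,0,0,0,-1],
  [0,0,0,0,0,0,-1],
  [0,0,0,0,0,0,-1],
  [0,0,0,0,0,0,-1],
])

```text
clock: 3.95
ee_pos: [668.9, 169.2, 132.6]
orientation: [0.001, 0.533, 0.846, 0.001]
wrist_force: [3.7, 2.3, -0.5]
finger_gap: 13.0
finger_force: 25.0
```

>>> jog_arm([
  [0,0,-0.15,0,0,0,-1],
  [0,0,-0.33,0,0,0,-1],
  [0,0,-0.51,0,0,0,-1],
  [0,0,-0.69,0,0,0,-1],
  [0,0,-0.86,0,0,0,-1],
])

```text
clock: 4.58
ee_pos: [667.5, 167.7, 132.5]
orientation: [-0.001, 0.128, 0.992, -0.001]
wrist_force: [-6.4, -13.1, 11.6]
finger_gap: 12.8
finger_force: 25.0
```

>>> jog_arm([
  [0,0,-0.17,0,0,0,-1],
  [0,0,-0.17,0,0,0,-1],
  [0,0,-0.17,0,0,0,-1],
])

```text
clock: 4.95
ee_pos: [667.4, 167.2, 132.5]
orientation: [-0.001, 0.047, 0.999, -0.001]
wrist_force: [-6.4, -13.8, 11.0]
finger_gap: 12.9
finger_force: 25.0
```

>>> jog_arm([
  [0,0,0,0,0,0,0.2],
  [0,0,0,0,0,0,0.2],
  [0,0,0,0,0,0,0.2],
  [0,0,0,0,0,-5,0.2],
  [0,0,0,0,0,-11,0.2],
])

```text
clock: 5.58
ee_pos: [667.3, 168.8, 242.3]
orientation: [-0.001, 0.047, 0.999, -0.0]
wrist_force: [1.6, -0.1, -0.3]
finger_gap: 54.6
finger_force: 0.0
```

Run:
```python
from h import *
from rig import arm
np.set_printoptions(precision=1,suppress=True)
px,w,o,dw=wshot(arm,"w2")
m=(w[...,2]>150)&(w[...,2]<165)&(np.hypot(w[...,0]-669,w[...,1]-168)<45)
P=w[m]; print(len(P),P.mean(0),cv2.minAreaRect(P[:,:2].astype(np.float32)))
print(arm.state()["ee_pos"])
plan(arm,(540,113,130,-4.5),(540,113,75,-4.5))
```

```text
649 [666.9 166.5 155.1] ((667.8421020507812, 166.21363830566406), (12.184625625610352, 45.28904342651367), 84.77268981933594)
[670.9 169.7 252. ]
[0.003, -0.001, 0.782] [3.15, -1.72, 3.02] rows>=4.2
[0.003, -0.001, 0.782] [1.03, -3.44, 3.03] rows>=4.2
[0.003, -0.001, 0.782] [-1.68, -3.15, 3.04] rows>=4.2
[0.003, -0.001, 0.782] [-3.41, -1.04, 3.05] rows>=4.2
-> 540 113 130 -4.5
[-0.0, 0.0, -0.0] [0.0, 0.0, 5.5] rows>=0.9
-> 540 113 75 -4.5
```

The switch bar now lies at 174.8°, along the steriliser's x, so the lamp is off. Next is the drawer press.

Run:
```python
from h import *
from rig import arm
plan(arm,(544.7,114.7,240,175.5),(544.7,114.7,60,175.5))
```

```text
[0.003, 0.008, -0.015] [12.06, -6.66, 1.08] rows>=2.2
-> 544.7 114.7 240 175.5
[0.0, -0.0, 0.0] [-0.0, -0.0, 18.0] rows>=2.9
-> 544.7 114.7 60 175.5
```

>>> jog_arm([
  [0,0,-0.015,12.06,-6.66,0.2,-1],
  [0,0,-0.015,12.06,-6.66,0.2,-1],
  [0,0,-0.015,12.06,-6.66,0.2,-1],
  [0,0,-0.015,12.06,-6.66,0.2,-1],
])

```text
clock: 6.12
ee_pos: [541.9, 113.8, 240.6]
orientation: [0.001, 0.039, 0.999, 0.0]
wrist_force: [0.7, 0.1, 0.1]
finger_gap: 17.7
finger_force: 0.0
```

>>> jog_arm([
  [0,0,0,0,0,18,-1],
  [0,0,0,0,0,18,-1],
  [0,0,0,0,0,18,-1],
  [0,0,0,0,0,18,-1],
  [0,0,0,0,0,18,-1],
])

```text
clock: 6.75
ee_pos: [543.5, 114.3, 61.7]
orientation: [0.001, 0.039, 0.999, 0.0]
wrist_force: [0.2, -0.3, 2.2]
finger_gap: 0.4
finger_force: 0.0
```

>>> jog_arm([
  [0,0,0,-2,0,0,-1],
  [0,0,0,-3,0,0,-1],
  [0,0,0,-3.5,0,0,-1],
  [0,0,0,-3.7,0,0,-1],
  [0,0,0,-3.7,0,0,-1],
])

```text
clock: 7.38
ee_pos: [578.4, 110.9, 60.3]
orientation: [-0.0, 0.039, 0.999, 0.0]
wrist_force: [-0.2, -0.3, 0.1]
finger_gap: 0.8
finger_force: 0.0
```

>>> jog_arm([
  [0,0,0,-0.5,0,0,-1],
  [0,0,0,-0.7,0,0,-1],
  [0,0,0,-0.9,0,0,-1],
  [0,0,0,-0.9,0,0,-1],
])

```text
clock: 7.88
ee_pos: [586.5, 110.2, 59.9]
orientation: [-0.001, 0.039, 0.999, -0.0]
wrist_force: [-7.0, 0.1, 6.2]
finger_gap: 0.9
finger_force: 3.7
```

>>> jog_arm([
  [0,0,0,-0.2,0,0,-1],
  [0,0,0,-0.2,0,0,-1],
  [0,0,0,-0.2,0,0,-1],
])

```text
clock: 8.25
ee_pos: [588.4, 110.1, 59.9]
orientation: [-0.001, 0.039, 0.999, -0.0]
wrist_force: [-7.8, 0.8, 5.6]
finger_gap: 0.3
finger_force: 4.0
```

>>> jog_arm([
  [0,0,0,-0.3,0,0,-1],
  [0,0,0,-0.3,0,0,-1],
  [0,0,0,-0.3,0,0,-1],
])

```text
clock: 8.62
ee_pos: [590.0, 109.9, 59.7]
orientation: [-0.003, 0.039, 0.999, -0.0]
wrist_force: [-16.8, 1.4, 12.2]
finger_gap: 0.4
finger_force: 9.0
```

>>> jog_arm([
  [0,0,0,-0.2,0,0,-1],
  [0,0,0,-0.2,0,0,-1],
  [0,0,0,-0.2,0,0,-1],
])

```text
clock: 9.0
ee_pos: [589.9, 109.8, 59.6]
orientation: [-0.005, 0.039, 0.999, -0.0]
wrist_force: [-33.9, 4.3, 26.9]
finger_gap: 0.1
finger_force: 17.0
```

>>> jog_arm([
  [0,0,0,4,0,0,-1],
  [0,0,0,9,0,0,-1],
  [0,0,0,11,0,0,-1],
  [0,0,0,11,0,-6,-1],
  [0,0,0,11,0,-12,-1],
])

```text
clock: 9.62
ee_pos: [484.9, 118.3, 181.7]
orientation: [-0.0, 0.039, 0.999, -0.0]
wrist_force: [2.3, 0.8, -0.1]
finger_gap: 0.5
finger_force: 0.0
```

>>> jog_arm([
  [0,0,0,3,0,-3,1],
  [0,0,0,3,0,-3,1],
  [0,0,0,3,0,-3,1],
])

```text
clock: 10.0
ee_pos: [455.5, 120.7, 209.8]
orientation: [0.0, 0.039, 0.999, 0.0]
wrist_force: [-0.1, -0.4, -0.8]
finger_gap: 27.5
finger_force: 0.0
```

Run:
```python
from h import *
from rig import arm
np.set_printoptions(precision=1,suppress=True)
px,w,o,dw=wshot(arm)
m=(w[...,2]>99)&(w[...,2]<110)&(w[...,0]>450); Q=w[m]; print(len(Q))
for x0 in range(0,240,20):
    q=Q[abs(Q[:,1]-x0)<3]; 
    if len(q)>3: print("fr",x0,q[:,0].min(),q[:,0].max(),np.median(q[:,2]))
d=arm.get_image("scene"); w=cloud(d); cv2.imwrite("pics/s1.png",d["pixels"][:,:,::-1])
for c,P in blobs(w,98,110,(450,650,-60,230)): print(c,len(P),cv2.minAreaRect(P[:,:2].astype(np.float32)))
```

```text
312
[266.2 231.3] 475 ((545.0087280273438, 112.40203857421875), (233.85354614257812, 19.65891456604004), 85.61775970458984)
[316.8 246.2] 24 ((632.7411499023438, -11.71170711517334), (3.996814489364624, 28.35700225830078), 85.23446655273438)
```

The drawer sprang out about 65 mm; its front is now near (545,114). I'll pinch the top edge and pull.

Run:
```python
from h import *
from rig import arm
plan(arm,(544.8,113.7,200,85.5),(544.8,113.7,90,85.5),(440,122,90,85.5))
```

```text
[-0.001, -0.0, 0.785] [-4.5, 0.01, 0.45] rows>=4.2
[-0.001, -0.0, 0.785] [-3.17, 3.19, 0.45] rows>=4.2
-> 544.8 113.7 200 85.5
[0.0, -0.0, 0.0] [-0.0, -0.0, 11.0] rows>=1.8
-> 544.8 113.7 90 85.5
[-0.0, -0.0, -0.0] [0.01, -10.51, 0.0] rows>=1.7
-> 440 122 90 85.5
```

>>> jog_arm([
  [0,0,0.785,-4.5,0,0.45,0.2],
  [0,0,0.785,-4.5,0,0.45,0.2],
  [0,0,0.785,-4.5,0,0.45,0.2],
  [0,0,0.785,-4.5,0,0.45,0.2],
  [0,0,0.785,-4.5,0,0.45,0.2],
])

```text
clock: 10.72
ee_pos: [499.8, 116.9, 204.5]
orientation: [-0.001, 0.419, 0.908, -0.001]
wrist_force: [-0.4, -0.4, -0.2]
finger_gap: 54.6
finger_force: 0.0
```

>>> jog_arm([
  [0,0,0.785,-3.17,3.19,0.45,0.2],
  [0,0,0.785,-3.17,3.19,0.45,0.2],
  [0,0,0.785,-3.17,3.19,0.45,0.2],
  [0,0,0.785,-3.17,3.19,0.45,0.2],
  [0,0,0.785,-3.17,3.19,0.45,0.2],
])

```text
clock: 11.35
ee_pos: [544.7, 113.7, 200.5]
orientation: [-0.0, 0.733, 0.68, -0.0]
wrist_force: [0.8, -0.2, -0.5]
finger_gap: 54.6
finger_force: 0.0
```

>>> jog_arm([
  [0,0,0,0,0,6,0.2],
  [0,0,0,0,0,11,0.2],
  [0,0,0,0,0,11,0.2],
  [0,0,0,0,0,11,-0.4],
  [0,0,0,0,0,11,-1],
], force=30)

```text
clock: 11.98
ee_pos: [546.0, 114.0, 93.2]
orientation: [0.001, 0.734, 0.679, 0.001]
wrist_force: [-0.0, -0.5, -0.3]
finger_gap: 37.7
finger_force: 0.0
```

>>> jog_arm([
  [0,0,0,0,0,0,-1],
  [0,0,0,0,0,0,-1],
  [0,0,0,0,0,0,-1],
  [0,0,0,0,0,0,-1],
])

```text
clock: 12.48
ee_pos: [545.2, 113.8, 92.0]
orientation: [0.0, 0.734, 0.679, 0.0]
wrist_force: [-1.7, -0.5, 8.9]
finger_gap: 17.4
finger_force: 30.0
```

Gripped: the gap is 17.4 mm on an 18 mm front. Pulling now.

>>> jog_arm([
  [0,0,0,0,-2,0,-1],
  [0,0,0,0,-4.5,0,-1],
  [0,0,0,0,-7,0,-1],
  [0,0,0,0,-9.5,0,-1],
  [0,0,0,0,-10.4,0,-1],
])

```text
clock: 13.1
ee_pos: [440.9, 121.8, 91.9]
orientation: [0.001, 0.734, 0.679, 0.001]
wrist_force: [35.1, -10.6, -6.8]
finger_gap: 17.9
finger_force: 30.0
```

>>> jog_arm([
  [0,0,0,0,-0.2,0,-1],
  [0,0,0,0,-0.2,0,-1],
  [0,0,0,0,-0.2,0,-1],
])

```text
clock: 13.48
ee_pos: [440.9, 121.9, 92.0]
orientation: [0.001, 0.734, 0.679, 0.001]
wrist_force: [5.4, -4.3, 2.5]
finger_gap: 18.7
finger_force: 3.0
```

>>> jog_arm([
  [0,0,0,0,0,0,-0.2],
  [0,0,0,0,0,0,-0.2],
  [0,0,0,0,0,-6,-0.2],
  [0,0,0,0,0,-13,0],
  [0,0,0,0,0,-13,0],
], force=15)

```text
clock: 14.1
ee_pos: [440.8, 122.5, 225.2]
orientation: [0.002, 0.734, 0.679, 0.003]
wrist_force: [0.1, 0.6, -1.0]
finger_gap: 45.6
finger_force: 0.0
```

```bash
cat >> h.py <<'E'
S=np.radians(-4.5); EX=np.array([np.cos(S),np.sin(S)]); EY=np.array([-np.sin(S),np.cos(S)])
def rams(w,box=(350,700,-350,560)):
    out=[]
    for c,P in blobs(w,24,46,box):
        (x,y),r=cv2.minEnclosingCircle(P[:,:2].astype(np.float32))
        if 29<r<39 and P[:,2].max()<47: out.append((round(x,1),round(y,1),round(r,1),c.round()))
    return out
E
python3 - <<'E'
from h import *
from rig import arm
np.set_printoptions(precision=1,suppress=True)
for n in("scene","side"):
    d=arm.get_image(n); w=cloud(d); cv2.imwrite(f"pics/{n}2.png",d["pixels"][:,:,::-1])
    for r in rams(w): print(n,r)
px,w,o,dw=wshot(arm,"w3")
# drawer frame points
q=(w[...,:2]-[440.9,121.9]); a=q@EX; b=q@EY
m=(w[...,2]>25)&(w[...,2]<45)&(abs(b)<130)&(a>0)&(a<200); print("floor",m.sum(),np.nanmedian(w[m][:,2]),np.percentile(a[m],[1,99]),np.percentile(b[m],[1,99]))
m=(w[...,2]>60)&(w[...,2]<75)&(abs(b)<130)&(a>-20)&(a<200); print("walls",m.sum(),np.percentile(a[m],[1,99]),np.percentile(b[m],[1,99]))
m=(w[...,2]>102)&(w[...,2]<110)&(abs(b)<130)&(a>-20)&(a<60); print("edge",m.sum(),np.percentile(a[m],[1,99]),np.percentile(b[m],[1,99]))
print(arm.state()["ee_pos"])
E
```

```text
scene (435.8, 179.0, 36.1, array([217., 237.]))
scene (567.5, -133.7, 33.3, array([322., 305.]))
scene (429.1, -146.1, 33.3, array([277., 339.]))
side (569.4, 390.7, 34.1, array([238., 176.]))
side (458.7, 393.5, 35.2, array([203., 184.]))
side (567.4, -133.1, 33.9, array([312., 292.]))
side (429.8, -144.9, 33.6, array([261., 317.]))
floor 16471 34.784144522418444 [ 12.9 162.5] [-96.9  99.3]
walls 1746 [ 12.5 187.4] [-102.6  116. ]
edge 3447 [-9.   8.6] [-81.5 115. ]
[438.5 121.9 220.6]
```

View pics/w3.png

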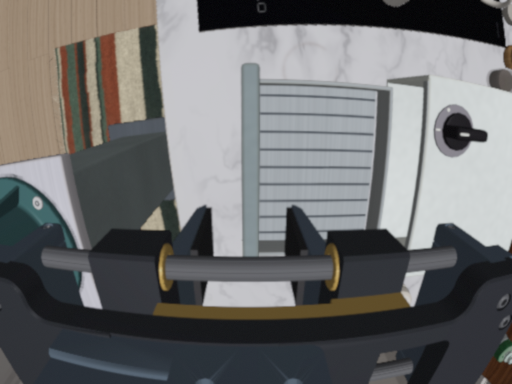

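Fully out: the drawer front edge is at column 250, with an empty floor spanning columns 260–375. I'll pick C, the rear ramekin by the sink, by its rim and put it in the rear right slot.

Run:
```python
from h import *
from rig import arm
plan(arm,(569.7,-105.5,150,175.5),(569.7,-105.5,18,175.5),(569.7,-105.5,190,175.5),(561.4,91.4,190,175.5),(561.4,91.4,55,175.5),step=280)
```

```text
[-0.0, -0.0, -0.785] [-10.83, 7.42, 3.53] rows>=4.2
[-0.0, -0.0, -0.785] [-12.91, -2.4, 3.53] rows>=4.2
-> 569.7 -105.5 150 175.5
[0.0, 0.0, 0.0] [0.0, 0.0, 13.2] rows>=2.1
-> 569.7 -105.5 18 175.5
[-0.0, -0.0, 0.0] [0.0, -0.0, -17.2] rows>=2.8
-> 569.7 -105.5 190 175.5
[0.0, 0.0, 0.0] [2.37, 19.56, 0.0] rows>=3.2
-> 561.4 91.4 190 175.5
[0.0, 0.0, 0.0] [0.0, 0.0, 13.5] rows>=2.2
-> 561.4 91.4 55 175.5
```

>>> jog_arm([
  [0,0,-0.785,-10.83,7.42,3.53,-0.1],
  [0,0,-0.785,-10.83,7.42,3.53,-0.1],
  [0,0,-0.785,-10.83,7.42,3.53,-0.1],
  [0,0,-0.785,-10.83,7.42,3.53,-0.1],
  [0,0,-0.785,-10.83,7.42,3.53,-0.1],
])

```text
clock: 14.88
ee_pos: [503.3, 7.9, 183.4]
orientation: [-0.002, 0.417, 0.909, -0.001]
wrist_force: [0.7, -0.1, 0.2]
finger_gap: 41.1
finger_force: 0.0
```

>>> jog_arm([
  [0,0,-0.785,-12.91,-2.4,3.53,-0.1],
  [0,0,-0.785,-12.91,-2.4,3.53,-0.1],
  [0,0,-0.785,-12.91,-2.4,3.53,-0.1],
  [0,0,-0.785,-12.91,-2.4,3.53,-0.1],
  [0,0,-0.785,-12.91,-2.4,3.53,-0.1],
])

```text
clock: 15.5
ee_pos: [568.7, -105.5, 147.8]
orientation: [-0.002, 0.038, 0.999, 0.0]
wrist_force: [-0.6, 0.4, -0.3]
finger_gap: 41.6
finger_force: 0.0
```

Run:
```python
from h import *
from rig import arm
np.set_printoptions(precision=1,suppress=True)
for n in("scene","side"):
    d=arm.get_image(n); w=cloud(d)
    for r in rams(w): print(n,r)
plan(arm,(569.7,-105.5,18,175.5))
```

```text
scene (567.8, -134.0, 33.5, array([320., 307.]))
scene (428.9, -146.4, 33.4, array([277., 339.]))
side (514.8, 497.4, 29.2, array([212., 166.]))
side (561.5, 393.3, 35.1, array([233., 176.]))
side (458.2, 394.0, 34.8, array([204., 183.]))
side (567.8, -132.7, 34.0, array([313., 292.]))
side (429.4, -145.8, 33.5, array([261., 316.]))
[0.001, -0.004, 0.0] [-0.13, -0.02, 13.03] rows>=2.1
-> 569.7 -105.5 18 175.5
```

>>> jog_arm([
  [0,0,0,-0.1,0,6,-0.1],
  [0,0,0,-0.1,0,11,-0.1],
  [0,0,0,-0.1,0,13,-0.1],
  [0,0,0,-0.1,0,13,-0.1],
  [0,0,0,-0.1,0,13,-0.5],
], force=15)

```text
clock: 16.23
ee_pos: [572.1, -105.8, 21.9]
orientation: [0.001, 0.039, 0.999, -0.0]
wrist_force: [0.4, 0.4, -0.7]
finger_gap: 33.9
finger_force: 0.0
```

>>> jog_arm([
  [0,0,0,0,0,0,-1],
  [0,0,0,0,0,0,-1],
  [0,0,0,0,0,0,-1],
  [0,0,0,0,0,0,-1],
  [0,0,0,0,0,0,-1],
])

```text
clock: 16.85
ee_pos: [571.7, -105.8, 21.4]
orientation: [0.001, 0.039, 0.999, -0.0]
wrist_force: [-2.3, -1.1, 7.6]
finger_gap: 10.6
finger_force: 14.3
```

>>> jog_arm([
  [0,0,0,0,0,-2,-1],
  [0,0,0,0,0,-7,-1],
  [0,0,0,0,0,-12,-1],
  [0,0,0,0,0,-17,-1],
  [0,0,0,0,0,-17.2,-1],
])

```text
clock: 17.48
ee_pos: [573.1, -106.0, 197.5]
orientation: [0.003, 0.039, 0.999, -0.001]
wrist_force: [-0.3, -0.2, -1.1]
finger_gap: 8.1
finger_force: 15.1
```

>>> jog_arm([
  [0,0,0,1,5,0,-1],
  [0,0,0,2,10,0,-1],
  [0,0,0,2.4,15,0,-1],
  [0,0,0,2.4,19.5,0,-1],
  [0,0,0,2.4,19.5,0,-1],
])

```text
clock: 18.1
ee_pos: [562.0, 92.9, 192.2]
orientation: [-0.0, 0.038, 0.999, 0.0]
wrist_force: [0.2, -0.5, -1.5]
finger_gap: 8.4
finger_force: 15.1
```

>>> jog_arm([
  [0,0,0,0,0,5,-1],
  [0,0,0,0,0,9,-1],
  [0,0,0,0,0,9,-1],
])

```text
clock: 18.48
ee_pos: [560.2, 89.7, 100.0]
orientation: [-0.003, 0.04, 0.999, -0.0]
wrist_force: [-0.3, 0.2, -1.3]
finger_gap: 8.5
finger_force: 15.1
```

Run:
```python
from h import *
from rig import arm
d=arm.get_image("scene"); w=cloud(d)
a=cv2.resize(d["pixels"][130:290,180:380],None,fx=3,fy=3)
s=arm.get_image("side")["pixels"]; b=cv2.resize(s[130:290,200:400],None,fx=3,fy=3)
cv2.imwrite("pics/c1.png",np.vstack([a,b])[:, :, ::-1][::1] if 0 else np.hstack([cv2.resize(a,(400,320)),cv2.resize(b,(400,320))])[:,:,::-1])
print(arm.state()["finger_gap"])
plan(arm,(561.4,91.4,60,175.5))
```

```text
8.10364362372095
[-0.0, -0.0, -0.001] [0.15, 0.11, 4.34] rows>=0.7
-> 561.4 91.4 60 175.5
```

View pics/c1.png

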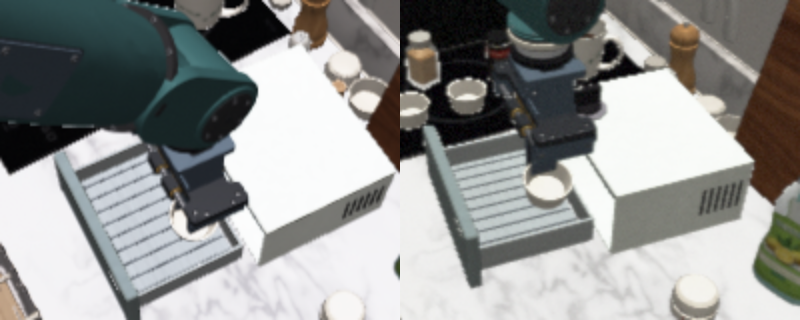

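The crops show the dish held by its rim over the rear right of the drawer floor, tipped slightly toward the camera. I'll lower it and release.

>>> jog_arm([
  [0,0,0,0.1,0.1,2,-1],
  [0,0,0,0.1,0.1,3.5,-1],
  [0,0,0,0.1,0.1,4.2,-1],
  [0,0,0,0.1,0.1,4.4,-1],
  [0,0,0,0.1,0.1,4.4,-1],
])

```text
clock: 19.2
ee_pos: [562.3, 92.3, 58.8]
orientation: [0.0, 0.039, 0.999, 0.0]
wrist_force: [-0.5, 4.1, 7.1]
finger_gap: 9.3
finger_force: 17.6
```

>>> jog_arm([
  [0,0,0,0,0,0,-0.7],
  [0,0,0,0,0,0,-0.5],
  [0,0,0,0,0,0,-0.45],
  [0,0,0,0,0,0,-0.45],
])

```text
clock: 19.7
ee_pos: [561.6, 91.7, 58.5]
orientation: [-0.0, 0.039, 0.999, -0.0]
wrist_force: [0.0, -0.3, 0.3]
finger_gap: 25.3
finger_force: 0.0
```

>>> jog_arm([
  [0,0,0,0,0,-3,-0.45],
  [0,0,0,0,0,-8,-0.45],
  [0,0,0,0,0,-13,-0.2],
  [0,0,0,0,0,-13,-0.2],
])

```text
clock: 20.2
ee_pos: [563.7, 92.0, 192.3]
orientation: [0.003, 0.039, 0.999, 0.001]
wrist_force: [0.3, -0.2, -0.3]
finger_gap: 36.4
finger_force: 0.0
```

```bash
cat >> h.py <<'E'
DC=np.array([526.2,116.2])
def drawer_rams(arm):
    px,w,o,dw=wshot(arm); q=w[...,:2]-DC; a=q@EX; b=q@EY
    m=(w[...,2]>60)&(w[...,2]<78)&(abs(a)<72)&(abs(b)<95)
    n,l,st,c=cv2.connectedComponentsWithStats(m.astype(np.uint8))
    for i in range(1,n):
        if st[i,4]>60:
            k=l==i; (x,y),r=cv2.minEnclosingCircle(np.c_[a[k],b[k]].astype(np.float32)); print("drawer",round(x),round(y),"r",round(r),"z",np.nanpercentile(w[k][:,2],[5,95]).round(1),st[i,4])
E
python3 - <<'E'
from h import *
from rig import arm
drawer_rams(arm)
np.set_printoptions(precision=1,suppress=True)
for n in("scene","side"):
    d=arm.get_image(n); w=cloud(d)
    for r in rams(w): print(n,r)
    q=w[...,:2]-DC; a=q@EX; b=q@EY
    m=(w[...,2]>58)&(w[...,2]<78)&(abs(a)<70)&(abs(b)<93); k=m
    print(n,m.sum(),cv2.minEnclosingCircle(np.c_[a[k],b[k]].astype(np.float32)) if m.sum() else 0)
E
```

```text
drawer 37 -47 r 33 z [60.8 70. ] 877
scene (454.8, 387.8, 30.8, array([191., 185.]))
scene (429.2, -146.1, 33.4, array([277., 339.]))
scene 157 ((36.09364318847656, -46.75756072998047), 33.508331298828125)
side (514.7, 496.7, 29.2, array([212., 166.]))
side (560.7, 394.0, 34.4, array([233., 176.]))
side (458.4, 396.3, 35.5, array([204., 183.]))
side (429.6, -145.1, 33.8, array([260., 317.]))
side 166 ((37.09309005737305, -46.97407913208008), 34.367488861083984)
```

C stands at (37,−47) in the drawer frame. D is next, for the front right slot.

Run:
```python
from h import *
from rig import arm
plan(arm,(431.6,-117.8,140,175.5),(431.6,-117.8,18,175.5),(431.6,-117.8,190,175.5),(487.6,97.2,190,175.5),(487.6,97.2,58,175.5),step=290)
```

```text
[-0.0, -0.001, -0.0] [11.24, -21.9, 4.77] rows>=4.0
-> 431.6 -117.8 140 175.5
[0.0, 0.0, 0.0] [-0.0, -0.0, 12.2] rows>=2.0
-> 431.6 -117.8 18 175.5
[0.0, 0.0, 0.0] [0.0, 0.0, -17.2] rows>=2.8
-> 431.6 -117.8 190 175.5
[0.0, 0.0, 0.0] [-3.9, 21.87, 0.0] rows>=3.6
-> 487.6 97.2 190 175.5
[0.0, 0.0, 0.0] [0.0, 0.0, 13.2] rows>=2.1
-> 487.6 97.2 58 175.5
```

>>> jog_arm([
  [0,0,0,11.2,-21.9,0,-0.1],
  [0,0,0,11.2,-21.9,0,-0.1],
  [0,0,0,11.2,-21.9,0,-0.1],
  [0,0,0,11.2,-21.9,4.8,-0.1],
  [0,0,0,11.2,-21.9,4.8,-0.1],
])

```text
clock: 20.98
ee_pos: [429.3, -118.7, 137.5]
orientation: [-0.003, 0.041, 0.999, 0.001]
wrist_force: [0.2, 0.5, -0.1]
finger_gap: 41.1
finger_force: 0.0
```

>>> jog_arm([
  [0,0,0,0,0,3,-0.1],
  [0,0,0,0,0,8,-0.1],
  [0,0,0,0,0,12.2,-0.1],
  [0,0,0,0,0,12.2,-0.1],
  [0,0,0,0,0,12.2,-0.5],
])

```text
clock: 21.6
ee_pos: [433.4, -117.6, 19.4]
orientation: [0.0, 0.039, 0.999, -0.0]
wrist_force: [0.0, -1.3, 1.1]
finger_gap: 33.8
finger_force: 0.0
```

>>> jog_arm([
  [0,0,0,0,0,0,-1],
  [0,0,0,0,0,0,-1],
  [0,0,0,0,0,0,-1],
  [0,0,0,0,0,0,-1],
  [0,0,0,0,0,0,-1],
])

```text
clock: 22.22
ee_pos: [433.6, -117.9, 19.6]
orientation: [0.001, 0.039, 0.999, -0.0]
wrist_force: [-1.4, 4.2, 12.4]
finger_gap: 12.6
finger_force: 13.8
```

>>> jog_arm([
  [0,0,0,0,0,-2,-1],
  [0,0,0,0,0,-7,-1],
  [0,0,0,0,0,-12,-1],
  [0,0,0,0,0,-17,-1],
  [0,0,0,0,0,-17.2,-1],
])

```text
clock: 22.85
ee_pos: [434.6, -118.3, 194.2]
orientation: [0.003, 0.039, 0.999, -0.001]
wrist_force: [-0.0, 0.3, -1.7]
finger_gap: 9.3
finger_force: 16.1
```

>>> jog_arm([
  [0,0,0,-1,5,0,-1],
  [0,0,0,-2,11,0,-1],
  [0,0,0,-3,16,0,-1],
  [0,0,0,-3.9,21.8,0,-1],
  [0,0,0,-3.9,21.8,0,-1],
])

```text
clock: 23.48
ee_pos: [488.6, 99.4, 189.5]
orientation: [-0.001, 0.037, 0.999, 0.0]
wrist_force: [-0.2, -0.3, -2.5]
finger_gap: 9.1
finger_force: 16.1
```

Run:
```python
from h import *
from rig import arm
print(arm.state()["finger_gap"],arm.state()["wrist_force"])
plan(arm,(487.6,97.2,59,175.5))
```

```text
9.098866160947038 [-0.22125441 -0.2996411  -2.53893329]
[0.0, -0.001, 0.004] [0.07, -0.23, 13.05] rows>=2.1
-> 487.6 97.2 59 175.5
```

>>> jog_arm([
  [0,0,0,0,-0.1,6,-1],
  [0,0,0,0,-0.1,10,-1],
  [0,0,0,0,-0.1,12,-1],
  [0,0,0,0,-0.1,12.8,-1],
  [0,0,0,0,-0.1,13,-1],
])

```text
clock: 24.1
ee_pos: [488.8, 95.3, 60.4]
orientation: [-0.0, 0.04, 0.999, 0.0]
wrist_force: [-0.2, 5.7, 10.4]
finger_gap: 9.9
finger_force: 19.8
```

>>> jog_arm([
  [0,0,0,0,0,0,-1],
  [0,0,0,0,0,0,-0.7],
  [0,0,0,0,0,0,-0.5],
  [0,0,0,0,0,0,-0.45],
  [0,0,0,0,0,0,-0.45],
])

```text
clock: 24.72
ee_pos: [488.6, 95.4, 60.5]
orientation: [-0.0, 0.039, 0.999, -0.0]
wrist_force: [-0.1, -0.4, 0.2]
finger_gap: 25.0
finger_force: 0.0
```

>>> jog_arm([
  [0,0,0,0,0,-3,-0.45],
  [0,0,0,0,0,-8,-0.45],
  [0,0,0,0,0,-13,-0.2],
  [0,0,0,0,0,-13,-0.2],
])

```text
clock: 25.22
ee_pos: [490.7, 95.8, 194.1]
orientation: [0.003, 0.039, 0.999, 0.001]
wrist_force: [1.7, -0.1, -0.8]
finger_gap: 36.5
finger_force: 0.0
```

Run:
```python
from h import *
from rig import arm
drawer_rams(arm)
np.set_printoptions(precision=1,suppress=True)
for n in("scene","side"):
    d=arm.get_image(n); w=cloud(d)
    for r in rams(w): print(n,r)
    cv2.imwrite(f"pics/{n}3.png",d["pixels"][:,:,::-1])
print(arm.state()["ee_pos"])
```

```text
drawer -36 -47 r 33 z [61.1 70. ] 868
drawer 31 -40 r 31 z [61.5 69.8] 255
side (546.8, 394.0, 30.4, array([227., 178.]))
side (459.3, 394.2, 34.6, array([204., 183.]))
[488.1  95.4 189.7]
```

Both right-hand dishes stand in place. Next I'll look at the hob pair from close by.

Run:
```python
from h import *
from rig import arm
plan(arm,(540,350,200,175.5),step=290)
```

```text
[-0.0, -0.001, -0.0] [-3.17, 25.79, -1.04] rows>=4.2
-> 540 350 200 175.5
```

>>> jog_arm([
  [0,0,0,-3.2,25.8,-1,-0.1],
  [0,0,0,-3.2,25.8,-1,-0.1],
  [0,0,0,-3.2,25.8,-1,-0.1],
  [0,0,0,-3.2,25.8,-1,-0.1],
  [0,0,0,-3.2,25.8,-1,-0.1],
])

```text
clock: 26.0
ee_pos: [540.5, 353.0, 198.5]
orientation: [-0.001, 0.038, 0.999, -0.0]
wrist_force: [-0.9, -0.5, -0.3]
finger_gap: 40.9
finger_force: 0.0
```

>>> jog_arm([
  [0,0,0,0,0,0,-0.1],
  [0,0,0,0,0,0,-0.1],
])

```text
clock: 26.25
ee_pos: [540.4, 348.8, 199.6]
orientation: [-0.001, 0.04, 0.999, -0.001]
wrist_force: [0.2, 0.2, 0.3]
finger_gap: 40.9
finger_force: 0.0
```

Run:
```python
from h import *
from rig import arm
np.set_printoptions(precision=1,suppress=True)
px,w,o,dw=wshot(arm,"w4")
for r in rams(w): print("w",r)
d=arm.get_image("side")
for r in rams(cloud(d)): print("side",r)
print(arm.state()["ee_pos"])
```

```text
w (458.5, 393.5, 33.7, array([286.,  97.]))
w (560.9, 392.3, 33.2, array([290., 188.]))
side (515.3, 498.4, 29.0, array([212., 166.]))
side (561.1, 393.7, 35.1, array([233., 176.]))
side (461.1, 394.1, 34.5, array([204., 183.]))
[540.8 348.9 200.3]
```

View pics/w4.png

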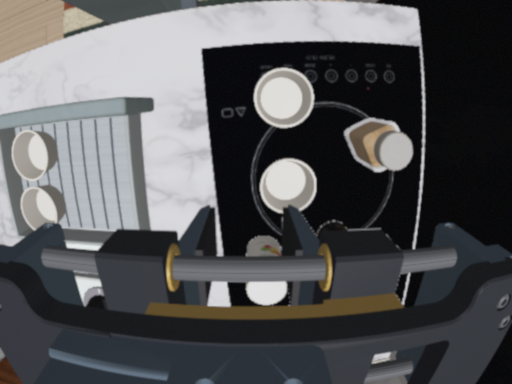

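The wrist view shows ramekin A at (284,98) and B at (288,186), both on the hob where first measured. The two placed dishes are upright in the drawer at left, around (35,155) and (42,208).

Run:
```python
from h import *
from rig import arm
plan(arm,(558.8,364.8,120,175.5),(558.8,364.8,18,175.5),(558.8,364.8,190,175.5),(564.8,135.2,190,175.5),(564.8,135.2,59,175.5),step=290)
```

```text
[-0.0, -0.0, -0.001] [-1.67, 1.73, 8.03] rows>=1.3
-> 558.8 364.8 120 175.5
[0.0, 0.0, -0.0] [0.0, -0.0, 10.2] rows>=1.6
-> 558.8 364.8 18 175.5
[-0.0, -0.0, 0.0] [0.0, -0.0, -17.2] rows>=2.8
-> 558.8 364.8 190 175.5
[0.0, 0.0, 0.0] [-2.4, -22.84, 0.0] rows>=3.7
-> 564.8 135.2 190 175.5
[0.0, 0.0, 0.0] [0.0, 0.0, 13.1] rows>=2.1
-> 564.8 135.2 59 175.5
```

>>> jog_arm([
  [0,0,0,-1.7,1.7,5,-0.1],
  [0,0,0,-1.7,1.7,8,-0.1],
  [0,0,0,-1.7,1.7,14,-0.1],
  [0,0,0,-1.7,1.7,18.2,-0.1],
  [0,0,0,-1.7,1.7,18.2,-0.1],
])

```text
clock: 26.98
ee_pos: [557.5, 363.9, 16.0]
orientation: [-0.002, 0.04, 0.999, -0.001]
wrist_force: [-0.7, 0.7, 1.2]
finger_gap: 40.7
finger_force: 0.0
```

>>> jog_arm([
  [0,0,0,0,0,0,-0.5],
  [0,0,0,0,0,0,-1],
  [0,0,0,0,0,0,-1],
  [0,0,0,0,0,0,-1],
  [0,0,0,0,0,0,-1],
])

```text
clock: 27.6
ee_pos: [559.9, 366.2, 20.3]
orientation: [0.001, 0.039, 0.999, 0.0]
wrist_force: [-3.5, -2.9, 11.9]
finger_gap: 15.2
finger_force: 13.8
```

>>> jog_arm([
  [0,0,0,0,0,0,-1],
  [0,0,0,0,0,-2,-1],
  [0,0,0,0,0,-8,-1],
  [0,0,0,0,0,-14,-1],
  [0,0,0,0,0,-17.2,-1],
])

```text
clock: 28.22
ee_pos: [560.0, 366.3, 195.5]
orientation: [0.002, 0.039, 0.999, 0.001]
wrist_force: [0.2, -0.2, -1.5]
finger_gap: 11.0
finger_force: 15.9
```

>>> jog_arm([
  [0,0,0,-0.5,-5,0,-1],
  [0,0,0,-1,-11,0,-1],
  [0,0,0,-2,-17,0,-1],
  [0,0,0,-2.4,-22.8,0,-1],
  [0,0,0,-2.4,-22.8,0,-1],
])

```text
clock: 28.85
ee_pos: [565.0, 133.6, 191.8]
orientation: [0.0, 0.041, 0.999, -0.0]
wrist_force: [0.2, 0.1, -2.3]
finger_gap: 10.8
finger_force: 15.9
```

Run:
```python
from h import *
from rig import arm
print(arm.state()["finger_gap"],arm.state()["wrist_force"])
plan(arm,(564.8,135.2,59,175.5))
```

```text
10.823672744331136 [ 0.21913872  0.06078653 -2.34632324]
[-0.0, 0.001, -0.004] [0.04, 0.16, 13.28] rows>=2.1
-> 564.8 135.2 59 175.5
```

>>> jog_arm([
  [0,0,0,0,0,6,-1],
  [0,0,0,0,0,10,-1],
  [0,0,0,0,0,12,-1],
  [0,0,0,0,0,12.8,-1],
  [0,0,0,0,0,13,-1],
])

```text
clock: 29.48
ee_pos: [565.9, 137.0, 61.4]
orientation: [0.001, 0.039, 0.999, 0.0]
wrist_force: [0.9, 0.2, -1.3]
finger_gap: 11.1
finger_force: 15.9
```

>>> jog_arm([
  [0,0,0,0,0,0,-1],
  [0,0,0,0,0,0,-0.7],
  [0,0,0,0,0,0,-0.5],
  [0,0,0,0,0,0,-0.45],
  [0,0,0,0,0,0,-0.45],
])

```text
clock: 30.1
ee_pos: [565.2, 136.6, 60.6]
orientation: [0.0, 0.039, 0.999, 0.0]
wrist_force: [0.4, -0.2, -0.2]
finger_gap: 25.0
finger_force: 0.3
```

>>> jog_arm([
  [0,0,0,0,0,-3,-0.45],
  [0,0,0,0,0,-8,-0.45],
  [0,0,0,0,0,-13,-0.2],
  [0,0,0,0,0,-13,-0.2],
])

```text
clock: 30.6
ee_pos: [567.3, 137.1, 194.5]
orientation: [0.003, 0.039, 0.999, 0.001]
wrist_force: [0.4, -0.4, 0.3]
finger_gap: 36.3
finger_force: 0.0
```

Run:
```python
from h import *
from rig import arm
drawer_rams(arm)
np.set_printoptions(precision=1,suppress=True)
for n in("scene","side"):
    d=arm.get_image(n); w=cloud(d)
    for r in rams(w): print(n,r)
print(arm.state()["ee_pos"])
plan(arm,(456.3,365.6,180,175.5),(456.3,365.6,18,175.5),(456.3,365.6,190,175.5),(491,141,190,175.5),step=290)
```

```text
drawer -37 -47 r 34 z [61.3 69.9] 915
drawer 37 -47 r 33 z [60.9 70. ] 813
drawer 38 41 r 33 z [61.  70.1] 905
scene (458.7, 394.1, 34.5, array([190., 178.]))
side (457.8, 395.2, 35.4, array([204., 183.]))
[564.7 136.5 189.8]
[-0.0, -0.001, -0.0] [12.61, 21.98, 0.98] rows>=4.1
-> 456.3 365.6 180 175.5
[0.0, 0.0, 0.0] [0.0, -0.0, 16.2] rows>=2.6
-> 456.3 365.6 18 175.5
[-0.0, -0.0, 0.0] [0.0, -0.0, -17.2] rows>=2.8
-> 456.3 365.6 190 175.5
[0.0, 0.0, 0.0] [-5.22, -22.12, 0.0] rows>=3.6
-> 491 141 190 175.5
```

>>> jog_arm([
  [0,0,0,12.6,22,1,-0.1],
  [0,0,0,12.6,22,1,-0.1],
  [0,0,0,12.6,22,1,-0.1],
  [0,0,0,12.6,22,1,-0.1],
  [0,0,0,12.6,22,1,-0.1],
])

```text
clock: 31.38
ee_pos: [454.5, 368.2, 178.7]
orientation: [-0.001, 0.037, 0.999, -0.001]
wrist_force: [0.3, -0.2, -0.3]
finger_gap: 41.0
finger_force: 0.0
```

>>> jog_arm([
  [0,0,0,0,0,5,-0.1],
  [0,0,0,0,0,11,-0.1],
  [0,0,0,0,0,16.2,-0.1],
  [0,0,0,0,0,16.2,-0.1],
  [0,0,0,0,0,16.2,-0.1],
])

```text
clock: 32.0
ee_pos: [456.5, 364.7, 17.4]
orientation: [-0.001, 0.04, 0.999, -0.001]
wrist_force: [-0.4, -0.2, 0.4]
finger_gap: 41.1
finger_force: 0.0
```

>>> jog_arm([
  [0,0,0,0,0,0,-0.5],
  [0,0,0,0,0,0,-1],
  [0,0,0,0,0,0,-1],
  [0,0,0,0,0,0,-1],
  [0,0,0,0,0,0,-1],
])

```text
clock: 32.62
ee_pos: [457.1, 365.8, 19.0]
orientation: [0.0, 0.039, 0.999, 0.0]
wrist_force: [-1.2, -4.1, 6.4]
finger_gap: 15.2
finger_force: 13.7
```

>>> jog_arm([
  [0,0,0,0,0,0,-1],
  [0,0,0,0,0,-2,-1],
  [0,0,0,0,0,-8,-1],
  [0,0,0,0,0,-14,-1],
  [0,0,0,0,0,-17.2,-1],
])

```text
clock: 33.25
ee_pos: [457.5, 366.4, 195.1]
orientation: [0.002, 0.039, 0.999, 0.001]
wrist_force: [0.6, 0.9, -2.3]
finger_gap: 10.5
finger_force: 16.0
```

>>> jog_arm([
  [0,0,0,-1,-5,0,-1],
  [0,0,0,-2,-11,0,-1],
  [0,0,0,-4,-17,0,-1],
  [0,0,0,-5.2,-21.8,0,-1],
  [0,0,0,-5.2,-21.8,0,-1],
])

```text
clock: 33.88
ee_pos: [491.7, 141.9, 191.6]
orientation: [0.0, 0.041, 0.999, -0.0]
wrist_force: [-0.9, 1.3, -1.1]
finger_gap: 10.5
finger_force: 16.0
```

Run:
```python
from h import *
from rig import arm
print(arm.state()["finger_gap"],arm.state()["wrist_force"])
plan(arm,(491.3,145,59,175.5))
```

```text
10.53355674634218 [-0.94417853  1.30977681 -1.11004717]
[-0.0, 0.001, -0.004] [0.08, 0.31, 13.26] rows>=2.1
-> 491.3 145 59 175.5
```

>>> jog_arm([
  [0,0,0,0,0.2,6,-1],
  [0,0,0,0,0.2,10,-1],
  [0,0,0,0,0.2,12,-1],
  [0,0,0,0,0.2,12.8,-1],
  [0,0,0,0,0.2,13.1,-1],
])

```text
clock: 34.5
ee_pos: [491.9, 146.9, 60.1]
orientation: [0.0, 0.039, 0.999, 0.0]
wrist_force: [0.5, 0.3, -1.3]
finger_gap: 9.9
finger_force: 16.0
```

>>> jog_arm([
  [0,0,0,0,0,0,-1],
  [0,0,0,0,0,0,-0.7],
  [0,0,0,0,0,0,-0.5],
  [0,0,0,0,0,0,-0.45],
  [0,0,0,0,0,0,-0.45],
])

```text
clock: 35.12
ee_pos: [491.7, 146.4, 59.6]
orientation: [0.0, 0.039, 0.999, 0.0]
wrist_force: [0.9, -0.6, -0.4]
finger_gap: 25.0
finger_force: 0.3
```

>>> jog_arm([
  [0,0,0,0,0,-3,-0.45],
  [0,0,0,0,0,-8,-0.45],
  [0,0,0,0,0,-13,-0.2],
  [0,0,0,0,0,-13,-0.2],
])

```text
clock: 35.62
ee_pos: [493.8, 147.0, 193.2]
orientation: [0.003, 0.039, 0.999, 0.001]
wrist_force: [-0.6, -0.1, -0.7]
finger_gap: 36.2
finger_force: 0.0
```

>>> jog_arm([
  [0,0,0,3,5,-4,-1],
  [0,0,0,3,5,-4,-1],
  [0,0,0,3,5,-4,-1],
])

```text
clock: 36.0
ee_pos: [465.4, 198.7, 228.8]
orientation: [-0.0, 0.039, 0.999, -0.0]
wrist_force: [0.3, -0.4, 0.2]
finger_gap: 9.3
finger_force: 0.0
```

Run:
```python
from h import *
from rig import arm
drawer_rams(arm); wshot(arm,"w5")
print(arm.state()["ee_pos"])
d=arm.get_image("side")
for r in rams(cloud(d)): print("side",r)
d=arm.get_image("scene"); cv2.imwrite("pics/s5.png",d["pixels"][:,:,::-1])
for r in rams(cloud(d)): print("scene",r)
```

```text
drawer -35 34 r 31 z [61.1 69.9] 307
drawer -40 61 r 27 z [61.2 70.1] 173
drawer -3 -54 r 52 z [60.9 69.9] 696
[465.43388177 197.97073299 228.29211082]
scene (439.2, 203.5, 31.2, array([214., 230.]))
scene (428.0, 53.8, 29.6, array([237., 275.]))
```

View pics/w5.png

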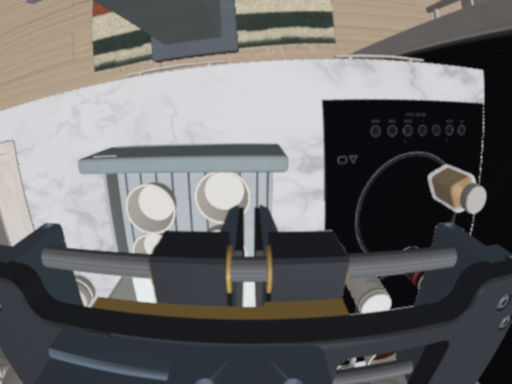

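All four stand in the drawer: the front pair is at (150,208) and (222,195), the rear pair partly behind the gripper. Contacting the front face with the drawer fully out would be near minimum reach. So I'll pinch the top edge, push partway in, then press from the front.

Run:
```python
from h import *
from rig import arm
plan(arm,(440.9,121.9,200,85.5),(440.9,121.9,94,85.5),(545.6,113.7,94,85.5))
```

```text
[-0.001, -0.0, 0.785] [0.93, -3.88, 1.43] rows>=4.2
[-0.001, -0.0, 0.785] [-2.09, -3.4, 1.42] rows>=4.2
-> 440.9 121.9 200 85.5
[0.0, 0.0, 0.0] [0.0, 0.0, 10.6] rows>=1.7
-> 440.9 121.9 94 85.5
[0.0, 0.0, -0.0] [0.0, 10.5, 0.0] rows>=1.7
-> 545.6 113.7 94 85.5
```

>>> jog_arm([
  [0,0,0.785,0.93,-3.88,1.43,0],
  [0,0,0.785,0.93,-3.88,1.43,0],
  [0,0,0.785,0.93,-3.88,1.43,0],
  [0,0,0.785,0.93,-3.88,1.43,0],
  [0,0,0.785,0.93,-3.88,1.43,0],
])

```text
clock: 36.83
ee_pos: [453.4, 160.1, 214.7]
orientation: [-0.0, 0.419, 0.908, -0.0]
wrist_force: [0.6, 0.4, -0.1]
finger_gap: 44.7
finger_force: 0.0
```

>>> jog_arm([
  [0,0,0.785,-2.09,-3.4,1.42,0],
  [0,0,0.785,-2.09,-3.4,1.42,0],
  [0,0,0.785,-2.09,-3.4,1.42,0],
  [0,0,0.785,-2.09,-3.4,1.42,0],
  [0,0,0.785,-2.09,-3.4,1.42,0],
])

```text
clock: 37.45
ee_pos: [441.1, 122.5, 200.7]
orientation: [-0.0, 0.734, 0.68, -0.0]
wrist_force: [0.0, 0.0, -0.4]
finger_gap: 45.6
finger_force: 0.0
```

>>> jog_arm([
  [0,0,0,0,0,4,0],
  [0,0,0,0,0,8,0],
  [0,0,0,0,0,10.6,0],
  [0,0,0,0,0,10.6,0],
  [0,0,0,0,0,10.6,-0.4],
])

```text
clock: 38.08
ee_pos: [441.7, 122.8, 95.9]
orientation: [0.0, 0.733, 0.68, 0.0]
wrist_force: [0.6, 0.0, -0.4]
finger_gap: 38.3
finger_force: 0.0
```

>>> jog_arm([
  [0,0,0,0,0,0,-1],
  [0,0,0,0,0,0,-1],
  [0,0,0,0,0,0,-1],
  [0,0,0,0,0,0,-1],
])

```text
clock: 38.58
ee_pos: [441.8, 122.9, 95.9]
orientation: [0.0, 0.734, 0.679, 0.001]
wrist_force: [-1.8, 0.2, 9.2]
finger_gap: 17.9
finger_force: 15.0
```

>>> jog_arm([
  [0,0,0,0,0.5,0,-1],
  [0,0,0,0,1.4,0,-1],
  [0,0,0,0,2.6,0,-1],
  [0,0,0,0,3.9,0,-1],
  [0,0,0,0,5.2,0,-1],
])

```text
clock: 39.2
ee_pos: [493.9, 118.9, 95.9]
orientation: [0.0, 0.734, 0.679, 0.001]
wrist_force: [-1.9, 1.6, 8.6]
finger_gap: 17.5
finger_force: 15.0
```

>>> jog_arm([
  [0,0,0,0,1.3,0,-1],
  [0,0,0,0,2.6,0,-1],
  [0,0,0,0,3.8,0,-1],
  [0,0,0,0,4.7,0,-1],
  [0,0,0,0,5.2,0,-1],
])

```text
clock: 39.83
ee_pos: [545.8, 114.9, 95.9]
orientation: [0.0, 0.734, 0.679, 0.001]
wrist_force: [-1.0, 3.3, 9.1]
finger_gap: 17.7
finger_force: 15.0
```

>>> jog_arm([
  [0,0,0,0,0,0,-0.3],
  [0,0,0,0,0,0,-0.3],
  [0,0,0,0,0,-6,-0.3],
  [0,0,0,0,0,-12,-0.3],
  [0,0,0,0,0,-12,-0.3],
])

```text
clock: 40.45
ee_pos: [546.9, 115.0, 219.6]
orientation: [0.002, 0.734, 0.679, 0.003]
wrist_force: [-0.1, 0.3, -0.2]
finger_gap: 31.9
finger_force: 0.0
```

Run:
```python
from h import *
from rig import arm
np.set_printoptions(precision=1,suppress=True)
d=arm.get_image("side"); w=cloud(d)
for c,P in blobs(w,98,110,(420,650,-60,230),30): print(c,len(P),cv2.minAreaRect(P[:,:2].astype(np.float32)))
q=w[...,:2]-DC; a=q@EX; b=q@EY
m=(w[...,2]>58)&(w[...,2]<80)&(a<78)&(a>40)&(abs(b)<93); print(m.sum())
cv2.imwrite("pics/sd6.png",cv2.resize(d["pixels"][130:290,200:400],None,fx=3,fy=3)[:,:,::-1])
plan(arm,(490,118.6,200,175.5),(490,118.6,60,175.5))
```

```text
[263.1 213.2] 411 ((545.814208984375, 112.57877349853516), (233.19041442871094, 18.328493118286133), 85.69483184814453)
[308.3 225.9] 71 ((623.096923828125, 25.511295318603516), (29.75322151184082, 91.98297882080078), 15.991093635559082)
130
[0.002, 0.001, -0.785] [-0.02, -2.79, 0.84] rows>=4.2
[0.002, 0.001, -0.785] [1.95, -1.99, 0.85] rows>=4.2
-> 490 118.6 200 175.5
[0.0, -0.0, -0.0] [-0.0, -0.0, 14.0] rows>=2.2
-> 490 118.6 60 175.5
```

View pics/sd6.png

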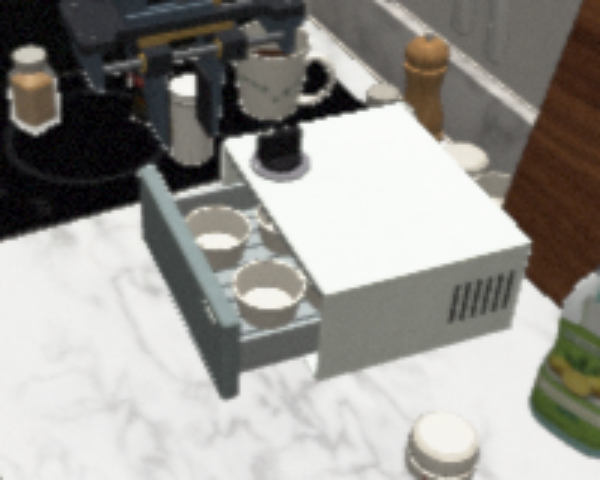

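The dishes stand upright and clear of the walls, and the drawer is about 65 mm out. Now the front push.

>>> jog_arm([
  [0,0,-0.785,0,-2.79,0.8,-1],
  [0,0,-0.785,0,-2.79,0.8,-1],
  [0,0,-0.785,0,-2.79,0.8,-1],
  [0,0,-0.785,0,-2.79,0.8,-1],
  [0,0,-0.785,0,-2.79,0.8,-1],
])

```text
clock: 41.12
ee_pos: [516.1, 116.6, 205.7]
orientation: [-0.001, 0.418, 0.908, -0.001]
wrist_force: [-0.3, 0.3, -0.2]
finger_gap: 0.5
finger_force: 0.0
```

>>> jog_arm([
  [0,0,-0.785,1.95,-1.99,0.8,-1],
  [0,0,-0.785,1.95,-1.99,0.8,-1],
  [0,0,-0.785,1.95,-1.99,0.8,-1],
  [0,0,-0.785,1.95,-1.99,0.8,-1],
  [0,0,-0.785,1.95,-1.99,0.8,-1],
])

```text
clock: 41.75
ee_pos: [488.8, 118.6, 198.4]
orientation: [-0.001, 0.04, 0.999, -0.0]
wrist_force: [-0.4, 0.8, 0.7]
finger_gap: 0.3
finger_force: 0.0
```

>>> jog_arm([
  [0,0,0,0,0,5,-1],
  [0,0,0,0,0,10,-1],
  [0,0,0,0,0,14,-1],
  [0,0,0,0,0,14,-1],
  [0,0,0,0,0,14,-1],
])

```text
clock: 42.38
ee_pos: [489.8, 118.8, 60.1]
orientation: [0.0, 0.04, 0.999, 0.0]
wrist_force: [0.8, 0.2, 0.0]
finger_gap: 0.3
finger_force: 0.0
```

>>> jog_arm([
  [0,0,0,-1.2,0,0,-1],
  [0,0,0,-2.2,0,0,-1],
  [0,0,0,-3,0,0,-1],
  [0,0,0,-4,0,0,-1],
  [0,0,0,-5,0,0,-1],
])

```text
clock: 43.0
ee_pos: [539.6, 114.7, 59.0]
orientation: [-0.0, 0.039, 0.999, -0.0]
wrist_force: [-3.4, 1.0, 1.8]
finger_gap: 0.2
finger_force: 1.8
```

>>> jog_arm([
  [0,0,0,-1,0,0,-1],
  [0,0,0,-2,0,0,-1],
  [0,0,0,-3,0,0,-1],
  [0,0,0,-3.6,0,0,-1],
  [0,0,0,-3.9,0,0,-1],
])

```text
clock: 43.62
ee_pos: [575.5, 111.8, 58.5]
orientation: [-0.003, 0.039, 0.999, -0.0]
wrist_force: [-22.6, 4.7, 18.5]
finger_gap: 0.3
finger_force: 11.3
```

>>> jog_arm([
  [0,0,0,0,0,0,-1],
  [0,0,0,0,0,0,-1],
])

```text
clock: 43.88
ee_pos: [576.9, 111.7, 58.5]
orientation: [-0.001, 0.039, 0.999, -0.0]
wrist_force: [-8.9, 2.9, 4.7]
finger_gap: 0.2
finger_force: 4.5
```

Just a transient. I'll continue to the stop.

>>> jog_arm([
  [0,0,0,-0.4,0,0,-1],
  [0,0,0,-0.8,0,0,-1],
  [0,0,0,-1.1,0,0,-1],
  [0,0,0,-1.1,0,0,-1],
  [0,0,0,-1.1,0,0,-1],
])

```text
clock: 44.5
ee_pos: [588.1, 110.8, 58.5]
orientation: [-0.001, 0.039, 0.999, -0.0]
wrist_force: [-6.1, 2.6, 1.7]
finger_gap: 0.1
finger_force: 3.4
```

>>> jog_arm([
  [0,0,0,-0.3,0,0,-1],
  [0,0,0,-0.5,0,0,-1],
  [0,0,0,-0.5,0,0,-1],
])

```text
clock: 44.88
ee_pos: [589.9, 110.6, 58.4]
orientation: [-0.005, 0.039, 0.999, -0.0]
wrist_force: [-30.7, 4.8, 25.2]
finger_gap: 0.4
finger_force: 15.9
```

>>> jog_arm([
  [0,0,0,1.5,0,0,-1],
  [0,0,0,5,0,0,-1],
  [0,0,0,10,0,0,-1],
  [0,0,0,10,0,-6,-1],
  [0,0,0,10,0,-12,-1],
])

```text
clock: 45.5
ee_pos: [493.7, 118.2, 180.3]
orientation: [-0.0, 0.039, 0.999, -0.0]
wrist_force: [1.5, 0.2, 0.3]
finger_gap: 0.5
finger_force: 0.0
```

>>> jog_arm([
  [0,0,0,0,0,-5,0.2],
  [0,0,0,0,0,-5,0.2],
  [0,0,0,0,0,-5,0.2],
  [0,0,0,0,0,-5,0.2],
  [0,0,0,0,0,-5,0.2],
])

```text
clock: 46.12
ee_pos: [493.7, 118.2, 227.9]
orientation: [-0.001, 0.039, 0.999, -0.0]
wrist_force: [-0.4, -0.3, 0.4]
finger_gap: 47.6
finger_force: 0.0
```

Run:
```python
from h import *
from rig import arm
d=arm.get_image("side"); w=cloud(d)
for n in("side","scene"):
    w=cloud(arm.get_image(n))
    for c,P in blobs(w,98,110,(420,650,-60,230),30): print(n,len(P),cv2.minAreaRect(P[:,:2].astype(np.float32)))
plan(arm,(668.3,167.3,245,175.5),(668.3,167.3,132,175.5))
```

```text
side 406 ((609.1513061523438, 106.9856185913086), (233.58131408691406, 19.325185775756836), 85.72364807128906)
side 98 ((627.380615234375, 92.34175109863281), (30.229873657226562, 216.23696899414062), 3.8755245208740234)
scene 525 ((608.5092163085938, 109.15914154052734), (236.02667236328125, 20.608959197998047), 85.56553649902344)
[-0.0, -0.001, -0.0] [-16.99, 6.26, -1.67] rows>=2.9
-> 668.3 167.3 245 175.5
[-0.0, 0.0, -0.0] [0.0, 0.0, 11.3] rows>=1.8
-> 668.3 167.3 132 175.5
```

The drawer is latched: its front edge is back at x ≈ 609. Turning the lamp on.

>>> jog_arm([
  [0,0,0,-17,6.26,-1.7,0.2],
  [0,0,0,-17,6.26,-1.7,0.2],
  [0,0,0,-17,6.26,-1.7,0.2],
  [0,0,0,-17,6.26,-1.7,0.2],
  [0,0,0,-17,6.26,-1.7,0.2],
], force=25)

```text
clock: 46.9
ee_pos: [667.8, 167.2, 245.2]
orientation: [-0.001, 0.039, 0.999, -0.0]
wrist_force: [0.1, 0.4, 0.1]
finger_gap: 54.6
finger_force: 0.0
```

>>> jog_arm([
  [0,0,0,0,0,5,0.2],
  [0,0,0,0,0,9,0.2],
  [0,0,0,0,0,11.2,0.2],
  [0,0,0,0,0,11.2,0.2],
  [0,0,0,0,0,11.2,-0.4],
])

```text
clock: 47.52
ee_pos: [669.3, 167.5, 135.7]
orientation: [0.001, 0.039, 0.999, 0.0]
wrist_force: [-0.0, -0.4, 0.2]
finger_gap: 47.8
finger_force: 0.0
```

>>> jog_arm([
  [0,0,0,0,0,0,-1],
  [0,0,0,0,0,0,-1],
  [0,0,0,0,0,0,-1],
  [0,0,0,0,0,0,-1],
  [0,0,0,0,0,0,-1],
])

```text
clock: 48.15
ee_pos: [668.7, 167.0, 134.3]
orientation: [0.0, 0.039, 0.999, -0.0]
wrist_force: [-2.2, -5.8, 5.7]
finger_gap: 12.8
finger_force: 25.0
```

>>> jog_arm([
  [0,0,0.15,0,0,0,-1],
  [0,0,0.33,0,0,0,-1],
  [0,0,0.51,0,0,0,-1],
  [0,0,0.69,0,0,0,-1],
  [0,0,0.86,0,0,0,-1],
])

```text
clock: 48.78
ee_pos: [669.2, 168.0, 134.3]
orientation: [0.0, 0.455, 0.89, 0.001]
wrist_force: [2.8, 4.7, -0.7]
finger_gap: 12.7
finger_force: 25.0
```

>>> jog_arm([
  [0,0,0.15,0,0,0,-1],
  [0,0,0.17,0,0,0,-1],
  [0,0,0.17,0,0,0,-1],
])

```text
clock: 49.15
ee_pos: [669.5, 168.1, 134.3]
orientation: [0.001, 0.527, 0.85, 0.001]
wrist_force: [3.6, 4.2, -1.2]
finger_gap: 13.2
finger_force: 25.0
```

>>> jog_arm([
  [0,0,0,0,0,0,0.2],
  [0,0,0,0,0,0,0.2],
  [0,0,0,0,0,0,0.2],
  [0,0,0,0,0,-5,0.2],
  [0,0,0,0,0,-11,0.2],
])

```text
clock: 49.78
ee_pos: [667.8, 167.1, 244.2]
orientation: [-0.001, 0.526, 0.85, -0.001]
wrist_force: [1.2, 0.2, 0.1]
finger_gap: 54.4
finger_force: 0.0
```

>>> jog_arm([
  [0,0,0,0,0,0,0.2],
  [0,0,0,0,0,0,0.2],
  [0,0,0,0,0,0,0.2],
])

```text
clock: 50.15
ee_pos: [667.8, 167.1, 242.4]
orientation: [-0.001, 0.526, 0.85, -0.001]
wrist_force: [-0.2, 0.4, 0.1]
finger_gap: 54.5
finger_force: 0.0
```

Run:
```python
from h import *
from rig import arm
px,w,o,dw=wshot(arm)
m=(w[...,2]>150)&(w[...,2]<165)&(np.hypot(w[...,0]-668,w[...,1]-167)<45)
P=w[m]; print(len(P),cv2.minAreaRect(P[:,:2].astype(np.float32)))
for n in("side","scene"):
    d=arm.get_image(n); w=cloud(d); cv2.imwrite(f"pics/{n}F.png",d["pixels"][:,:,::-1])
    for c,P in blobs(w,98,110,(420,650,-60,230),30): print(n,len(P),cv2.minAreaRect(P[:,:2].astype(np.float32)))
print(arm.state()["clock"],arm.state()["ee_pos"],arm.state()["wrist_force"])
```

```text
667 ((669.0137329101562, 168.4703826904297), (12.888870239257812, 44.93818664550781), 26.20643424987793)
side 400 ((608.9495239257812, 107.84831237792969), (236.69952392578125, 18.587800979614258), 85.55528259277344)
side 90 ((625.2272338867188, 82.64295959472656), (30.219465255737305, 197.02285766601562), 4.603153705596924)
scene 535 ((608.7958374023438, 108.73001098632812), (235.18441772460938, 19.78413200378418), 85.8278579711914)
50.3 [668.15748854 167.23457205 242.85709691] [ 0.94973211 -0.12565355  0.01924133]
```

View pics/sideF.png

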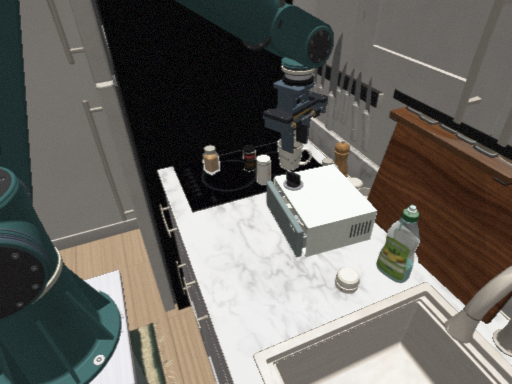

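The final side view shows the drawer shut (front around (287,215)), no ramekins left outside, and every bystander in its place. The switch bar reads 116.2°, which is its on stop.

```bash
python3 -c "
from rig import arm
print(arm.hand_in())"
```

```text
the job is handed in; nothing more can be done
None
```

The job is handed in: all four ramekins stand in the latched-shut drawer, the lamp switch is back on, and the bystanders were not disturbed; the hand-in call returned no verdict.

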